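# Find the spacer's blind hole on a gauge pin and hold it hole-up

## Robot

A 6-joint arm with a two-finger parallel gripper is mounted at the origin on the work surface; the furniture and walls round the work are solid. World frame = base frame: x ahead of the robot, y to its left, z up, the work surface at z = 0. Lengths are in mm, angles in rad, forces in N, time in s.
With the tool pointing down it reaches from about 400 to 925 mm from the base axis. Payload 12.5 kg.
Tool frame: the origin (TCP) lies at the very end of the fingers, on their centre line; the grasp point (between the pads) lies env.grip_point_offset behind it (env.grip_point_offset is the distance from the TCP to the grasp point, in mm); y points along the fingers, z is the direction in which the jaws open and shut, and the axes are right-handed (so a half turn about y gives the same grasp; the last joint's range is limited). The gripper opens to 95 mm and grips with 3 to 60 N. Pads are 20 mm wide; open, the fingers measure 119 mm over their backs; the gripper's body (75 mm by 180 mm) begins 59 mm behind the grasp point.
Start: joints at [1.099, 0.491, 1.559, -0, 1.092, -0.106], TCP at [223.546, 583.676, 186.961] pointing down, gripper open.
Joint ranges: [-3.1, 3.1], [-0.84, 2.19], [0.05, 2.79], [-1.13, 4.28], [0.06, 2.93], [-2.69, 2.69]. Speed limits (rad/s): [2.22, 2.22, 2.79, 3.14, 3.14, 3.14].

## Interface

Orientations are given as [roll, pitch, yaw] about the fixed x, y, z axes, in that order (R = Rz(yaw) Ry(pitch) Rx(roll)).
In Python, from cell import readout, read_camera, env, nets gives the robot as it stands.
- The arm moves only by the tool apply_moves, never from a script. Its argument "increments" is a list of rows, each a list of 3 entries, a list of its own where there are three numbers: the shift along the tool's x, y, z in cm, then the turn, a rotation vector about the tool's x, y, z in degrees, then the finger opening in cm, from 0 to 9.51. A call has exactly 5 rows; each row shifts and turns the pose as measured when the row begins, along the tool's axes as they then stand; what a row does not reach is not made up. A row lasts 1/8 s, in which the tool goes at most 62.5 mm and 10.7 degrees, less where a joint would pass 70% of its speed; a pose out of reach is approached as far as the arm can. A call with a gripper value outside its range is refused whole. The fingers move at their own pace and stop on an object; the grip force is fixed at half the most. Time passes only in rows, so rows that do not move let the fingers close, or fill a call up. It gives the time, the measured TCP pose, the force and the opening at its end, in the units of the state.
- readout.state(): the state, without advancing time (a new reading comes with each control period).
- read_camera(name): name is "side" or "top" or "wrist"; returns a dict with "img" (480x640x3 uint8, red, green, blue), "vfov" (degrees; the focal length in pixels is half the picture's height over the tangent of half this angle, whatever the lens; pixels are square), "cx", "cy" (the principal point, pixels), "rvec" (rotation vector, rad) and "tvec" (3), from world to camera coordinates, as OpenCV has them; the wrist camera has in their place "mount" (4x4, takes a point from camera to tool coordinates, whose origin is the TCP and whose axes are the tool frame's). Camera axes: x right, y down, z forward; pixel columns grow to the right and rows downward; lengths in mm; the calibration is good to about 2 mm. A picture is of the moment at which its call begins: read the wrist's pose just before it. There is no depth.
- env.job_done(): hands the job in, once; it reports no verdict.
Trained networks look in a picture, given as the dict that the camera call returned (one of the last four; its "shot" number tells which), for a name from the list of things; names that differ only in an ending like _2 or _b are one class to them, and where a whole thing is asked for, a point or a joint stands for the part that bears it (a point fixed in the world has none). Each returns a list of dicts, best first, with "confidence" (0 to 1); they miss things now and then, are a little off and sometimes report something else, mostly with a low value. They report only what shows in the picture. A call takes as long as a camera call. They do not tell look-alikes from the thing itself.
- nets.look_for(picture, thing): "point" ([x, y, z] in mm, in the coordinates of the camera as it stood for that picture, good to about 4 mm: the middle of the surface that is visible of it).
- nets.mark_of(picture, thing): "point" ([x, y, z] in mm, in the coordinates of the camera as it stood for that picture, good to about 4 mm: a listed point, or the origin of a listed thing).
The state is a dict: "t": time; "joints": joint angles; "qvel": joint speeds; "tau": joint torques, N m; "eef_pos": TCP position; "tcp_rot": TCP orientation; "ft_force": force on the tool from outside, world axes, zero at the start; "moment": the same for the moment, N m; "opening": opening from 0.0 (shut) to 1.0 (fully open).
Only numpy, scipy, OpenCV 4.12 (cv2) and the standard library are available. Lean on these libraries where they do the work, as an engineer would, in place of code of your own. Each camera call takes 0.05 s, during which the arm holds its last target. There are 200 camera calls.

## Task

A jar stands in front of the gauge pin: set it aside, upright on the bench and at least 18 cm from the pin's shoulder. Then feel which end of the square metal spacer has the deep blind hole (the other end has only a shallow dimple that looks the same) by trying it on the level pin until it slides fully home against the shoulder. Take it off again, turn it over so that the deep hole faces straight up, and finish while still holding it there in the gripper, still and at least 15 cm above the bench; leave the two tins and the tape roll alone.

Things in the scene. Friction and masses are not known exactly. Their poses are not given: they have to be found in the camera images.
- spacer: loose plain square metal spacer, 46 x 46 mm and 70 mm long, about 0.3 kg, lying on one of its long sides. Origin at its centre (23 mm above the bench when lying), x axis along its length. Both ends show a round mouth 22 mm wide in the middle of the end face: in one end it is a blind hole 42 mm deep, in the other only a dimple 4 mm deep. Which end is which is not told: the pin tells
- stand: fixed gauge stand of dark steel, bolted down. Origin on the bench under the pin's shoulder; base plate 76 x 90 x 8 mm from x = -8 to +68 mm; post 46 mm wide, 96 mm tall, from x = 12 to 38 mm; the level pin points along its -x
- pin_root (a point): the root of the level pin: centre of the flat shoulder (a collar 36 mm across) that the spacer's end face meets, 75 mm above the bench. The pin is 16 mm thick, runs 35 mm from here along this frame's -x and has a round tip. Spacer fully home on the pin: its centre 35 mm from here along -x, its length along x
- jar: small round paint jar with a pale lid, 61 mm wide, 74 mm tall, about 0.12 kg, standing about 95 mm in front of pin_root in the pin's approach. Origin at the centre of its underside, z axis up
- screw_tin: bystander: low round food tin, 76 mm wide, 58 mm tall; origin at the centre of its underside
- paint_tin: bystander: small round paint tin, 77 mm wide, 76 mm tall; origin at the centre of its underside
- tape_roll: bystander: roll of masking tape lying flat, 103 mm wide, 25 mm tall; origin at the centre of its underside
Mind the look-alikes: they are no part of the job. Leave any purple or turquoise look-alike of the jar alone.

How it is judged (in metres and radians):
On the way, in this order (a step that is already met when the one before it is completed fails the run):
1. the jar stands released and upright on the bench, more than 165 mm from the pin's shoulder (horizontal distance between jar and pin_root above 0.165 m and angle between jar's own z axis and vertical below 0.12 rad and height (world z) of jar below 0.006 m and contact force between jar and the fingers below 0.1 N), for 0.2 s.
2. the spacer is fully home on the pin: its end within 7 mm of the shoulder, in line with the pin (x of spacer in the frame of pin_root between -0.042 and -0.03 m and y of spacer in the frame of pin_root between -0.006 and 0.006 m and z of spacer in the frame of pin_root between -0.006 and 0.006 m and angle between the x axis of spacer and the x axis of pin_root, either way round below 0.2 rad), for 0.2 s.
At the end, for the whole second after the job is handed in: The gripper holds the spacer in the air at rest, its centre more than 150 mm above the bench, the deep hole facing up within 12 degrees, touched by nothing but the fingers; the jar stands released and upright on the bench more than 165 mm from the pin's shoulder (all of step 1 and angle between spacer's own x axis and vertical below 0.21 rad and height (world z) of spacer above 0.15 m and linear speed of spacer below 0.03 m/s and angular speed of spacer below 0.2 rad/s and contact force between spacer and the fingers above 3 N and contact force between spacer and stand below 0.1 N and contact force between spacer and jar below 0.1 N and contact force between spacer and screw_tin below 0.1 N and contact force between spacer and paint_tin below 0.1 N and contact force between spacer and tape_roll below 0.1 N); the arm keeps its last pose, push and grip.
It fails at once if a bystander (screw tin, paint tin or tape roll) is moved more than 30 mm (distance of any of screw_tin, paint_tin, tape_roll from where it was at the start of the episode above 0.03 m).
It fails at once if the jar is tipped over (more than 45 degrees) (angle between jar's own z axis and vertical above 0.8 rad).
It also fails if it takes over 72 s, if anything falls off the work surface, if the arm or the gripper's body presses on something with over 40 N, if the wrist force passes 120 N, or if a joint passes its speed limit or range.

## Working session

There is one attempt and no reset: what is moved stays moved. The work goes in short steps, Python scripts to look and compute and a tool call to move; the robot and the scene stay as the last step left them, time stands still between calls to the robot, and variables do not carry over. Pictures are saved under pics/ and viewed, about 8 in all and at most 12, crops included, and the job is handed in when it is done.

Besides the shell and the picture viewer there is one more tool, called after ">>>" by a JSON object that holds its "api" and its "payload", one argument or row to a line. apply_moves: Moves the arm, as the interface text tells. Its arguments: {"type":"object","properties":{"increments":{"type":"array"}},"required":["increments"]}

```bash
ls; mkdir -p pics; cat > h.py <<'E'
import numpy as np, cv2
from scipy.spatial.transform import Rotation as R
from cell import readout, read_camera, env, nets
def cam2w(c,p,st=None):
    p=np.array(p,float)
    if 'mount' in c:
        q=(np.array(c['mount'])@np.r_[p,1])[:3]
        return R.from_euler('xyz',st['tcp_rot']).as_matrix()@q+np.array(st['eef_pos'])
    M=cv2.Rodrigues(np.array(c['rvec'],float))[0]
    return M.T@(p-np.array(c['tvec']).ravel())
def f(c): return 240/np.tan(np.radians(c['vfov'])/2)
def pix(c,p): return np.round([c['cx']+f(c)*p[0]/p[2],c['cy']+f(c)*p[1]/p[2]])
def w2pix(c,w):
    M=cv2.Rodrigues(np.array(c['rvec'],float))[0]
    return pix(c,M@np.array(w,float)+np.array(c['tvec']).ravel())
def save(c,n,crop=None,s=1):
    im=c['img'][...,::-1]
    if crop: im=im[crop[1]:crop[3],crop[0]:crop[2]]
    cv2.imwrite('pics/'+n,cv2.resize(im,None,fx=s,fy=s,interpolation=cv2.INTER_CUBIC))
E
python3 - <<'E'
from h import *
print(env.grip_point_offset, readout.state())
for n in ['top','side']:
    c=read_camera(n); save(c,n+'0.png'); print(n,{k:v for k,v in c.items() if k!='img'})
    for t in ['spacer','stand','pin_root','jar','screw_tin','paint_tin','tape_roll']:
        for fn in (nets.look_for,nets.mark_of):
            for d in fn(c,t)[:3]:
                print(t,fn.__name__,round(d['confidence'],2),pix(c,d['point']),cam2w(c,d['point']).round(0))
E
```

```text
pics
18.8 {'t': 0.0, 'joints': array([ 1.09939600e+00,  4.91558439e-01,  1.55947628e+00,  6.77695629e-06,
        1.09168136e+00, -1.05587495e-01]), 'qvel': array([-0.00208625, -0.0007446 ,  0.00229306,  0.00086129, -0.00131556,
        0.00061189]), 'tau': array([ 1.35910912e-03, -6.12655520e+01, -2.58174598e+01,  6.92690816e-02,
        4.83010348e-02, -6.33441050e-05]), 'eef_pos': array([223.40828208, 583.40373841, 186.35322055]), 'tcp_rot': array([-1.57191286e+00,  1.24376354e-04, -3.65816026e-01]), 'ft_force': array([ 0.11979067, -0.01540587, -0.3891736 ]), 'moment': array([ 0.04223273, -0.03188783, -0.00843047]), 'opening': 1.000891480949469}
top {'vfov': 45.359661720927996, 'cx': 332.96725393163274, 'cy': 240.21137118066625, 'rvec': array([ 2.22073897, -2.1820847 ,  0.02380519]), 'tvec': array([ 335.69649058,  414.09169945, 1176.31053952]), 'shot': 1}
spacer call 0.62 [390. 221.] [447. 230.  45.]
spacer call 0.92 [391. 220.] [451. 226.  25.]
stand call 0.74 [265. 211.] [466. 485.   7.]
stand call 0.23 [391. 220.] [448. 228.  46.]
stand call 0.74 [276. 210.] [468. 463.   2.]
pi
[... 1126 characters left out ...]
 20.]
pin_root call 0.46 [364. 360.] [609. 111.  55.]
pin_root call 0.63 [351. 213.] [465. 462.  78.]
jar call 0.78 [332. 250.] [454. 347.  70.]
jar call 0.71 [337. 165.] [378. 613.  66.]
jar call 0.65 [240. 226.] [209. 336.  68.]
jar call 0.9 [244. 235.] [203. 351.   2.]
jar call 0.88 [339. 174.] [377. 634.   2.]
jar call 0.75 [334. 257.] [453. 367.   3.]
screw_tin call 0.74 [363. 360.] [607. 111.  54.]
screw_tin call 0.91 [372. 368.] [629. 117.  -0.]
screw_tin call 0.55 [351. 230.] [469. 461.  -0.]
paint_tin call 0.85 [286. 213.] [306. 413.  72.]
paint_tin call 0.85 [289. 222.] [302. 429.   2.]
tape_roll call 0.73 [313. 364.] [502.  73.  24.]
tape_roll call 0.4 [371. 367.] [628. 118.   1.]
```

View pics/top0.png

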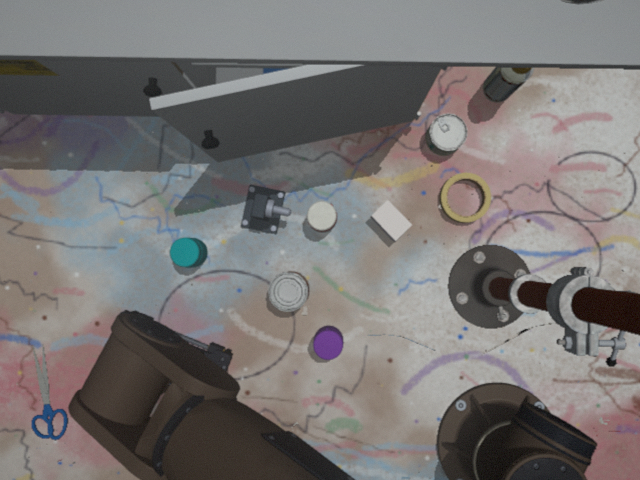

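View pics/side0.png

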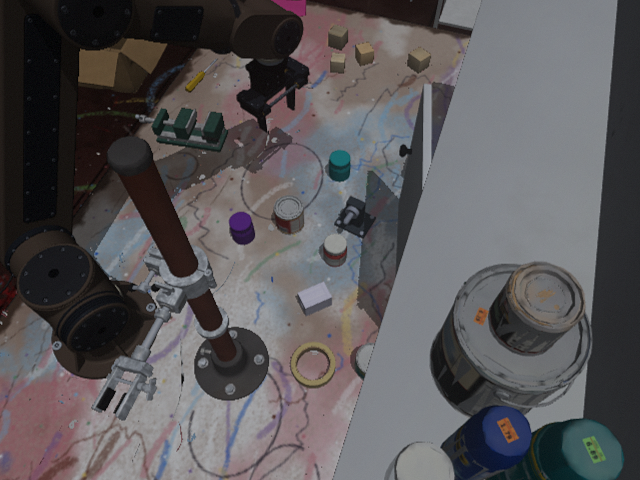

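Candidates for the jar: pale lid at top px (321,215), turquoise at (188,251), purple at (328,343). The description fits the pale one, in line with the pin at (275,208). The spacer is the white block at (391,220). Next I move the wrist camera above them for a close check.

```bash
cat >> h.py <<'E'
def down(yaw): return R.from_euler('xyz',[-np.pi/2,0,yaw])
def plan(way, op, st=None):
    """way: list of (pos, Rotation, nrows); prints rows in tool increments"""
    st=st or readout.state(); p=np.array(st['eef_pos']); r=R.from_euler('xyz',st['tcp_rot'])
    out=[]
    for P,Q,n in way:
        P=np.array(P,float); dr=(r.inv()*Q).as_rotvec()
        if np.linalg.norm(dr)/n>np.radians(10.7) or np.linalg.norm(P-p)/n>62.5: print('TOO FAST',np.degrees(np.linalg.norm(dr))/n,np.linalg.norm(P-p)/n)
        for i in range(n):
            ri=r*R.from_rotvec(dr*i/n)
            out.append([list((ri.inv().apply((P-p)/n)/10).round(2)+0.),list(np.degrees(dr/n).round(1)+0.),op])
        p,r=P,Q
    for i in range(0,len(out),5): print(str([[[float(v) for v in a],[float(v) for v in b],o] for a,b,o in out[i:i+5]]))
def show(): 
    s=readout.state(); print('t',round(s['t'],2),'pos',np.round(s['eef_pos'],1),'rot',np.round(s['tcp_rot'],3),'F',np.round(s['ft_force'],1),'op',round(s['opening']*95,1),'j',np.round(s['joints'],2)); return s
E
python3 - <<'E'
from h import *
c=read_camera('wrist'); print(np.round(c['mount'],3),c['vfov'])
c=read_camera('top')
def ray(u,v,z):
    M=cv2.Rodrigues(np.array(c['rvec']))[0]; o=-M.T@np.array(c['tvec']); d=M.T@np.array([(u-c['cx'])/f(c),(v-c['cy'])/f(c),1]); return (o+d*(z-o[2])/d[2]).round()
for q in [(210,160),(385,175),(175,215),(150,105),(360,65)]: print(q,ray(*q,0),ray(*q,300))
plan([((440,330,240),down(-1.65),10)],9.5)
E
```

```text
[[ 1.00000e-03  9.65000e-01  2.63000e-01 -7.22990e+01]
 [-1.00000e-03 -2.63000e-01  9.65000e-01 -1.97985e+02]
 [ 1.00000e+00 -1.00000e-03  0.00000e+00 -9.24000e-01]
 [ 0.00000e+00  0.00000e+00  0.00000e+00  1.00000e+00]] 62.970662787405026
(210, 160) [571. 603.   0.] [521. 535. 300.]
(385, 175) [546. 237.   0.] [502. 261. 300.]
(175, 215) [455. 673.   0.] [434. 587. 300.]
(150, 105) [685. 732.   0.] [606. 631. 300.]
(360, 65) [776. 293.   0.] [675. 303. 300.]
[[[2.93, -0.53, -1.59], [0.0, 7.4, 0.0], 9.5], [[3.11, -0.53, -1.21], [0.0, 7.4, 0.0], 9.5], [[3.24, -0.53, -0.8], [0.0, 7.4, 0.0], 9.5], [[3.31, -0.53, -0.38], [0.0, 7.4, 0.0], 9.5], [[3.33, -0.53, 0.05], [0.0, 7.4, 0.0], 9.5]]
[[[3.3, -0.53, 0.48], [0.0, 7.4, 0.0], 9.5], [[3.21, -0.53, 0.9], [0.0, 7.4, 0.0], 9.5], [[3.07, -0.53, 1.3], [0.0, 7.4, 0.0], 9.5], [[2.88, -0.53, 1.68], [0.0, 7.4, 0.0], 9.5], [[2.64, -0.53, 2.04], [0.0, 7.4, 0.0], 9.5]]
```

>>> {"api": "apply_moves", "payload": {
  "increments": [
    [[2.9, -0.5, -1.6], [0, 7.4, 0], 9.5],
    [[3.1, -0.5, -1.2], [0, 7.4, 0], 9.5],
    [[3.2, -0.5, -0.8], [0, 7.4, 0], 9.5],
    [[3.3, -0.5, -0.4], [0, 7.4, 0], 9.5],
    [[3.3, -0.5, 0], [0, 7.4, 0], 9.5]
  ]
}}

```text
t: 2.22
eef_pos: [330.7, 453.9, 212.0]
tcp_rot: [-1.571, -0.0, -1.028]
ft_force: [0.1, -0.5, -0.5]
opening: 0.999
```

>>> {"api": "apply_moves", "payload": {
  "increments": [
    [[3.3, -0.5, 0.5], [0, 7.4, 0], 9.5],
    [[3.2, -0.5, 0.9], [0, 7.4, 0], 9.5],
    [[3.1, -0.5, 1.3], [0, 7.4, 0], 9.5],
    [[2.9, -0.5, 1.7], [0, 7.4, 0], 9.5],
    [[2.6, -0.5, 2.0], [0, 7.4, 0], 9.5]
  ]
}}

```text
t: 2.85
eef_pos: [438.4, 319.5, 238.5]
tcp_rot: [-1.57, 0.001, -1.695]
ft_force: [-0.4, 0.5, -0.2]
opening: 1.004
```

```bash
python3 - <<'E'
from h import *
s=show()
c=read_camera('wrist'); save(c,'w1.png')
for t in ['spacer','stand','pin_root','jar']:
    for fn in ('look_for','mark_of'):
        for d in getattr(nets,fn)(c,t)[:3]:
            print(t,fn,round(d['confidence'],2),pix(c,d['point']),cam2w(c,d['point'],s).round(0))
E
```

```text
t 2.85 pos [438.4 319.5 238.5] rot [-1.570e+00  1.000e-03 -1.695e+00] F [-0.4  0.5 -0.2] op 95.4 j [0.51 0.32 1.69 0.   1.13 0.63]
spacer look_for 0.71 [341. 288.] [449. 232.  49.]
spacer mark_of 0.56 [340. 285.] [448. 225.  23.]
stand look_for 0.8 [326.  27.] [463. 479.  63.]
stand look_for 0.39 [342. 285.] [450. 234.  46.]
stand mark_of 0.58 [328.  59.] [464. 463.   1.]
pin_root look_for 0.92 [333.  35.] [468. 471.  65.]
pin_root look_for 0.71 [409. 393.] [515.  76.  26.]
pin_root mark_of 0.85 [338.  48.] [471. 459.  75.]
pin_root mark_of 0.49 [327.  58.] [463. 465.   0.]
jar look_for 0.91 [ 85. 213.] [218. 347.  73.]
jar look_for 0.76 [340. 159.] [462. 367.  73.]
jar mark_of 0.87 [113. 203.] [205. 346.  -0.]
jar mark_of 0.63 [335. 157.] [460. 365.  -1.]
jar mark_of 0.21 [336.  47.] [469. 460.  76.]
```

View pics/w1.png

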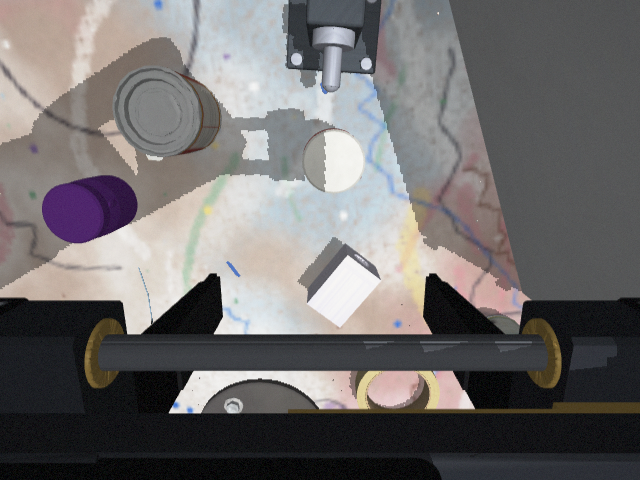

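Wrist view: pale-lidded jar at (334,160), directly in front of the pin tip (331,88). Purple look-alike (90,210), paint tin (160,110), spacer (343,290). The choice holds: the pale jar. Now refining from pixels.

```bash
cat >> h.py <<'E'
def ray(c,u,v,z,st=None):
    a=cam2w(c,[0,0,0],st); d=cam2w(c,[(u-c['cx'])/f(c),(v-c['cy'])/f(c),1],st)-a
    return a+d*(z-a[2])/d[2]
def rect(c,box,z,st=None,th=None):
    x0,y0,x1,y1=box; g=cv2.cvtColor(c['img'],cv2.COLOR_RGB2GRAY)[y0:y1,x0:x1]
    m=(g>th).astype('uint8'); n,l,s,ce=cv2.connectedComponentsWithStats(m); k=1+np.argmax(s[1:,4])
    cn=max(cv2.findContours((l==k).astype('uint8'),0,1)[0],key=cv2.contourArea)[:,0,:]+[x0,y0]
    W=np.array([ray(c,u,v,z,st)[:2] for u,v in cn]).astype('float32'); return W,cv2.minAreaRect(W),g
E
python3 - <<'E'
from h import *
s=show()
c=read_camera('wrist')
print('lid',ray(c,334,160,74,s).round(1),[ray(c,u,v,74,s).round(1) for u,v in [(303,160),(365,160),(334,129),(334,191)]])
print('pin',ray(c,331,91,75,s).round(1),ray(c,333,52,75,s).round(1),ray(c,334,36,75,s).round(1))
print('wall',ray(c,525,295,0,s).round(0),ray(c,450,0,0,s).round(0),ray(c,525,295,150,s).round(0),ray(c,450,0,150,s).round(0))
for th in (190,210,225,235):
    W,r,g=rect(c,(290,235,400,335),46,s,th); print(th,r)
save(c,'w1c.png',(270,0,400,340),1.76)
c=read_camera('top')
for th in (190,210,225): print('top',th,rect(c,(360,190,425,255),46,None,th)[1])
E
```

```text
t 3.3 pos [437.2 321.1 238. ] rot [-1.571  0.    -1.689] F [ 0.5 -0.  -0.2] op 94.7 j [0.51 0.32 1.69 0.   1.13 0.63]
lid [454.6 368.6  74. ] [array([426.7, 371.9,  74. ]), array([482.6, 365.2,  74. ]), array([457.6, 395.5,  74. ]), array([451.5, 340.6,  74. ])]
pin [458.5 427.2  75. ] [463.7 457.8  75. ] [465.9 469.9  75. ]
wall [666. 178.   0.] [587. 504.   0.] [591. 252. 150.] [539. 466. 150.]
190 ((451.5909118652344, 234.6997833251953), (111.58137512207031, 118.21943664550781), 83.17607116699219)
210 ((472.6481018066406, 238.5595245361328), (120.91206359863281, 70.95478820800781), 50.82361602783203)
225 ((450.45989990234375, 225.87271118164062), (69.75440216064453, 45.89669418334961), 44.506046295166016)
235 ((450.4486389160156, 226.12472534179688), (69.37246704101562, 45.246883392333984), 44.737552642822266)
top 190 ((434.4858703613281, 219.26177978515625), (35.21198272705078, 32.50028991699219), 45.868587493896484)
top 210 ((433.4897155761719, 219.25082397460938), (33.80088424682617, 31.085569381713867), 45.86859130859375)
top 225 ((448.1711730957031, 213.6875), (4.454931735992432, 0.8943761587142944), 64.32534790039062)
```

View pics/w1c.png

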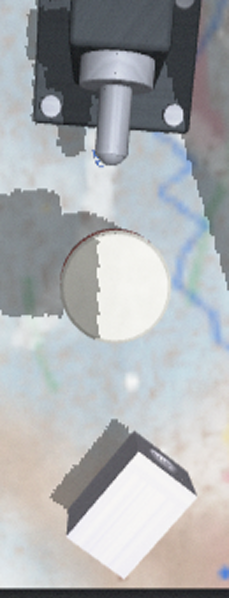

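```bash
python3 - <<'E'
from h import *
s=show(); plan([((454.5,368.5,90),down(-1.67),5),((454.5,368.5,38),down(-1.67),2)],9.5)
E
```

```text
t 3.4 pos [437.3 320.9 238.1] rot [-1.57  0.   -1.69] F [ 0.9 -0.2 -0.1] op 95.0 j [0.51 0.32 1.69 0.   1.13 0.63]
[[[-0.98, 2.96, 0.23], [0.0, -0.2, 0.0], 9.5], [[-0.98, 2.96, 0.23], [0.0, -0.2, 0.0], 9.5], [[-0.98, 2.96, 0.24], [0.0, -0.2, 0.0], 9.5], [[-0.98, 2.96, 0.24], [0.0, -0.2, 0.0], 9.5], [[-0.98, 2.96, 0.24], [0.0, -0.2, 0.0], 9.5]]
[[[0.0, 2.6, 0.0], [0.0, 0.0, 0.0], 9.5], [[0.0, 2.6, 0.0], [0.0, 0.0, 0.0], 9.5]]
```

>>> {"api": "apply_moves", "payload": {
  "increments": [
    [[-1.0, 3.0, 0.25], [0, -0.2, 0], 9.5],
    [[-1.0, 3.0, 0.25], [0, -0.2, 0], 9.5],
    [[-1.0, 3.0, 0.25], [0, -0.2, 0], 9.5],
    [[-1.0, 3.0, 0.25], [0, -0.2, 0], 9.5],
    [[-1.0, 3.0, 0.25], [0, 0, 0], 9.5]
  ]
}}

```text
t: 4.03
eef_pos: [456.2, 372.8, 86.4]
tcp_rot: [-1.566, 0.004, -1.672]
ft_force: [0.4, -0.2, -0.3]
opening: 1.001
```

```bash
python3 - <<'E'
from h import *
c=read_camera('wrist'); s=show()
for d in nets.mark_of(c,'jar')[:2]+nets.mark_of(c,'pin_root')[:1]: print(pix(c,d['point']),cam2w(c,d['point'],s).round(0))
plan([((454.5,368.5,38),down(-1.67),3)],9.5)
E
```

```text
t 4.08 pos [455.2 372.7  82.7] rot [-1.569e+00  1.000e-03 -1.672e+00] F [-1.1 -1.3 -4.1] op 94.8 j [ 0.57  0.56  1.76 -0.    0.82  0.67]
[328. 242.] [460. 365.  -5.]
[331. 425.] [448. 224.  21.]
[328.  97.] [468. 462.  70.]
[[[0.13, 1.61, -0.03], [-0.1, 0.0, 0.0], 9.5], [[0.13, 1.61, -0.03], [-0.1, 0.0, 0.0], 9.5], [[0.13, 1.61, -0.02], [-0.1, 0.0, 0.0], 9.5]]
```

>>> {"api": "apply_moves", "payload": {
  "increments": [
    [[0.1, 2.0, 0], [0, 0, 0], 9.5],
    [[0.2, 1.7, 0], [0, 0, 0], 9.5],
    [[0.1, 0.7, 0], [0, 0, 0], 9.5],
    [[0, 0, 0], [0, 0, 0], 5],
    [[0, 0, 0], [0, 0, 0], 5]
  ]
}}

```text
t: 4.8
eef_pos: [457.0, 368.8, 46.1]
tcp_rot: [-1.563, 0.006, -1.671]
ft_force: [0.7, 0.5, 0.2]
opening: 0.845
```

>>> {"api": "apply_moves", "payload": {
  "increments": [
    [[0, 0, 0], [0, 0, 0], 5],
    [[0, 0, 0], [0, 0, 0], 5],
    [[0, 0, 0], [0, 0, 0], 5],
    [[0, -1.5, 0], [0, 0, 0], 5],
    [[0, -3, 0], [0, 0, 0], 5]
  ]
}}

```text
t: 5.42
eef_pos: [456.1, 368.3, 92.4]
tcp_rot: [-1.564, 0.005, -1.671]
ft_force: [0.3, -0.1, -0.6]
opening: 0.525
```

```bash
python3 - <<'E'
from h import *
s=show(); Z=s['eef_pos'][2]
print('top:',);
plan([((430,345,90),down(-1.67),1),((348,275,90),down(-1.67),2),((345,272,42),down(-1.67),2)],5)
E
```

```text
t 5.42 pos [456.1 368.3  92.4] rot [-1.564  0.005 -1.671] F [ 0.3 -0.1 -0.6] op 49.9 j [ 0.57  0.54  1.76 -0.    0.83  0.67]
top:
[[[2.58, 0.22, -2.37], [-0.4, -0.1, -0.3], 5], [[3.89, 0.0, -3.73], [0.0, 0.0, 0.0], 5], [[3.89, 0.0, -3.73], [0.0, 0.0, 0.0], 5], [[0.16, 2.4, -0.13], [0.0, 0.0, 0.0], 5], [[0.16, 2.4, -0.13], [0.0, 0.0, 0.0], 5]]
```

Opening went below 61 mm: I lifted before the jaws had closed. Checking the jar.

```bash
python3 - <<'E'
from h import *
c=read_camera('wrist'); s=show()
c2=read_camera('top')
for cc in (c,c2):
  for fn in (nets.mark_of,nets.look_for):
    for d in fn(cc,'jar')[:3]: print(round(d['confidence'],2),pix(cc,d['point']),cam2w(cc,d['point'],s).round(0))
cv2.imwrite('pics/a1.png',np.hstack([cv2.resize(c['img'],(400,300)),cv2.resize(c2['img'][150:300,230:430],(400,300))])[...,::-1])
E
```

```text
t 5.47 pos [457.7 369.4  96.8] rot [-1.56   0.008 -1.671] F [1.3 1.1 3.5] op 50.1 j [ 0.57  0.54  1.76 -0.    0.83  0.67]
0.72 [  5. 292.] [207. 348.   6.]
0.69 [326. 234.] [463. 368.   5.]
0.68 [326. 253.] [462. 374.  76.]
0.6 [ 24. 279.] [234. 360.  16.]
0.6 [330. 340.] [202. 346.   2.]
0.6 [194. 253.] [377. 631.   1.]
0.79 [188. 252.] [379. 624.  74.]
0.68 [325. 345.] [202. 354.  75.]
```

View pics/a1.png

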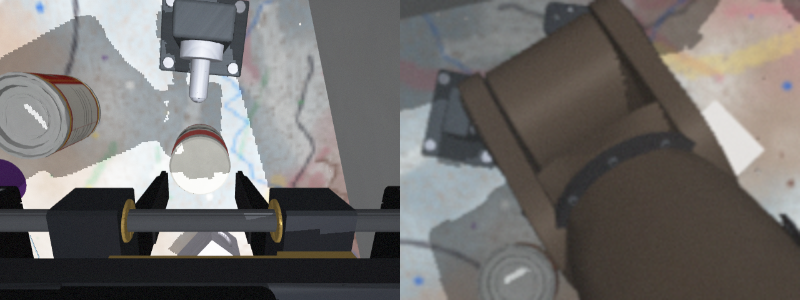

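Jar still upright in place, at about (457,368). Retry with a full closing time.

>>> {"api": "apply_moves", "payload": {
  "increments": [
    [[0, 0, 0], [0, 0, 0], 9.5],
    [[0, 0, 0], [0, 0, 0], 9.5],
    [[0, 0, 0], [0, 0, 0], 9.5],
    [[0, 0, 0], [0, 0, 0], 9.5],
    [[0, 1, 0], [0, 0, 0], 9.5]
  ]
}}

```text
t: 6.35
eef_pos: [456.0, 368.2, 80.1]
tcp_rot: [-1.565, 0.004, -1.671]
ft_force: [0.2, -0.1, 0.3]
opening: 0.977
```

>>> {"api": "apply_moves", "payload": {
  "increments": [
    [[0, 2, 0], [0, 0, 0], 9.5],
    [[0, 2, 0], [0, 0, 0], 9.5],
    [[0, 0.5, 0], [0, 0, 0], 5],
    [[0, 0, 0], [0, 0, 0], 5],
    [[0, 0, 0], [0, 0, 0], 5]
  ]
}}

```text
t: 6.98
eef_pos: [456.0, 368.2, 32.3]
tcp_rot: [-1.566, 0.004, -1.671]
ft_force: [-0.4, -0.7, 0.7]
opening: 0.738
```

>>> {"api": "apply_moves", "payload": {
  "increments": [
    [[0, 0, 0], [0, 0, 0], 5],
    [[0, 0, 0], [0, 0, 0], 5],
    [[0, 0, 0], [0, 0, 0], 5],
    [[0, 0, 0], [0, 0, 0], 5],
    [[0, -0.5, 0], [0, 0, 0], 5]
  ]
}}

```text
t: 7.6
eef_pos: [456.1, 368.2, 38.3]
tcp_rot: [-1.565, 0.004, -1.671]
ft_force: [-0.5, 0.8, -2.0]
opening: 0.602
```

>>> {"api": "apply_moves", "payload": {
  "increments": [
    [[0, -2.0, 0], [0, 0, 0], 5],
    [[1.5, -2.0, -1.5], [0, 0, 0], 5],
    [[3.5, 0, -3.4], [0, 0, 0], 5],
    [[3.5, 0, -3.4], [0, 0, 0], 5],
    [[2.0, 0, -1.8], [0, 0, 0], 5]
  ]
}}

```text
t: 8.22
eef_pos: [343.1, 272.2, 79.7]
tcp_rot: [-1.563, 0.006, -1.67]
ft_force: [0.6, -0.1, -1.1]
opening: 0.604
```

```bash
python3 - <<'E'
from h import *
s=show()
c=read_camera('wrist')
for d in nets.mark_of(c,'jar')[:3]: print(round(d['confidence'],2),pix(c,d['point']),cam2w(c,d['point'],s).round(0))
save(c,'a2.png')
p=s['eef_pos']
plan([((p[0],p[1],34),down(-1.67),3)],5)
E
```

```text
t 8.22 pos [343.1 272.2  79.7] rot [-1.563  0.006 -1.67 ] F [ 0.6 -0.1 -1.1] op 57.4 j [0.52 0.39 2.13 0.   0.61 0.62]
0.92 [109. 151.] [204. 348.  -0.]
0.8 [329. 258.] [348. 270.  47.]
[[[0.0, 1.52, 0.0], [-0.1, 0.0, -0.1], 5], [[-0.01, 1.52, 0.0], [-0.1, 0.0, -0.1], 5], [[-0.01, 1.52, 0.01], [-0.1, 0.0, -0.1], 5]]
```

View pics/a2.png

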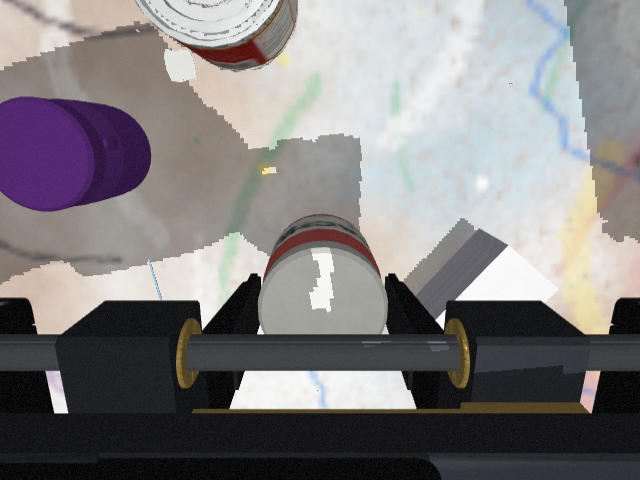

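Jar is held (its lid at (322,300), red-and-white body). Lowering.

>>> {"api": "apply_moves", "payload": {
  "increments": [
    [[0, 1.6, 0], [0, 0, 0], 5],
    [[0, 1.6, 0], [0, 0, 0], 5],
    [[0, 0.8, 0], [0, 0, 0], 5],
    [[0, 0.2, 0], [0, 0, 0], 5],
    [[0, 0.2, 0], [0, 0, 0], 5]
  ]
}}

```text
t: 8.95
eef_pos: [346.4, 274.3, 36.3]
tcp_rot: [-1.559, 0.009, -1.671]
ft_force: [0.2, -0.6, -0.8]
opening: 0.606
```

>>> {"api": "apply_moves", "payload": {
  "increments": [
    [[0, 0.3, 0], [0, 0, 0], 5],
    [[0, 0.2, 0], [0, 0, 0], 5],
    [[0, 0, 0], [0, 0, 0], 9.5],
    [[0, 0, 0], [0, 0, 0], 9.5],
    [[0, 0, 0], [0, 0, 0], 9.5]
  ]
}}

```text
t: 9.57
eef_pos: [347.1, 275.1, 33.1]
tcp_rot: [-1.556, 0.011, -1.671]
ft_force: [0.7, -0.0, 0.6]
opening: 0.863
```

>>> {"api": "apply_moves", "payload": {
  "increments": [
    [[0, 0, 0], [0, 0, 0], 9.5],
    [[0, -1.5, 0], [0, 0, 0], 9.5],
    [[0, -4, 0], [0, 0, 0], 9.5],
    [[0, -5, 0], [0, 0, 0], 9.5],
    [[0, -5, 0], [0, 0, 0], 9.5]
  ]
}}

```text
t: 10.2
eef_pos: [343.5, 272.7, 189.1]
tcp_rot: [-1.563, 0.006, -1.672]
ft_force: [1.1, 0.2, -1.0]
opening: 1.001
```

```bash
python3 - <<'E'
from h import *
s=show()
c=read_camera('wrist')
for d in nets.mark_of(c,'jar')[:3]+nets.mark_of(c,'spacer')[:1]: print(round(d['confidence'],2),pix(c,d['point']),cam2w(c,d['point'],s).round(0))
y=np.radians(44.6)-np.pi; 
plan([((450.5,226,130),down(y),5),((450.5,226,60),down(y),2)],9.5)
E
```

```text
t 10.2 pos [343.5 272.7 189.1] rot [-1.563  0.006 -1.672] F [ 1.1  0.2 -1. ] op 95.1 j [0.52 0.22 1.99 0.   0.92 0.62]
0.81 [329. 208.] [353. 273.  -3.]
0.7 [168. 151.] [204. 345.   1.]
0.83 [436. 248.] [451. 228.  25.]
[[[0.74, 1.21, 2.19], [-0.1, 7.9, -0.1], 9.5], [[0.43, 1.21, 2.27], [-0.1, 7.9, -0.1], 9.5], [[0.11, 1.2, 2.31], [-0.1, 7.9, -0.1], 9.5], [[-0.22, 1.2, 2.31], [-0.1, 7.9, -0.1], 9.5], [[-0.54, 1.2, 2.26], [-0.1, 7.9, -0.1], 9.5]]
[[[0.0, 3.5, 0.0], [0.0, 0.0, 0.0], 9.5], [[0.0, 3.5, 0.0], [0.0, 0.0, 0.0], 9.5]]
```

>>> {"api": "apply_moves", "payload": {
  "increments": [
    [[0.7, 1.2, 2.2], [0, 8, 0], 9.5],
    [[0.4, 1.2, 2.3], [0, 8, 0], 9.5],
    [[0.1, 1.2, 2.3], [0, 8, 0], 9.5],
    [[-0.2, 1.2, 2.3], [0, 8, 0], 9.5],
    [[-0.5, 1.2, 2.3], [0, 7.5, 0], 9.5]
  ]
}}

```text
t: 10.98
eef_pos: [450.3, 223.3, 123.2]
tcp_rot: [-1.571, 0.008, -2.38]
ft_force: [-0.6, -0.2, 0.2]
opening: 0.998
```

```bash
python3 - <<'E'
from h import *
c=read_camera('wrist'); s=show()
for d in nets.mark_of(c,'spacer')[:1]: print(round(d['confidence'],2),pix(c,d['point']),cam2w(c,d['point'],s).round(0))
for th in (225,235): print(rect(c,(200,150,440,340),46,s,th)[1])
c=read_camera('side')
for d in nets.mark_of(c,'jar')[:3]: print(round(d['confidence'],2),pix(c,d['point']),cam2w(c,d['point'],s).round(0))
y=np.radians(44.6)-np.pi; 
plan([((450.5,226,70),down(y),2),((450.5,226,8),down(y),3)],9.5)
E
```

```text
t 11.03 pos [452.  222.2 121.7] rot [-1.571  0.007 -2.387] F [ 0.3 -1.4 -2. ] op 95.1 j [0.32 0.4  1.93 0.   0.8  1.14]
0.55 [320. 229.] [454. 224.  23.]
((470.5481262207031, 242.7994384765625), (17.918052673339844, 45.48085403442383), 44.968536376953125)Traceback (most recent call last):
  File "<stdin>", line 4, in <module>
  File "h.py", line 40, in rect
    m=(g>th).astype('uint8'); n,l,s,ce=cv2.connectedComponentsWithStats(m); k=1+np.argmax(s[1:,4])
                                                                                ~~~~~~~~~^^^^^^^^^
    return _wrapfunc(a, 'argmax', axis=axis, out=out, **kwds)
    return bound(*args, **kwds)
ValueError: attempt to get argmax of an empty sequence
```

>>> {"api": "apply_moves", "payload": {
  "increments": [
    [[-0.1, 3.0, -0.2], [0, -1.4, 0], 9.5],
    [[-0.1, 3.0, -0.2], [0, 0, 0], 9.5],
    [[0, 3.0, 0], [0, 0, 0], 9.5],
    [[0, 1.5, 0], [0, 0, 0], 9.5],
    [[0, 0.5, 0], [0, 0, 0], 9.5]
  ]
}}

```text
t: 11.7
eef_pos: [445.0, 227.9, 7.1]
tcp_rot: [-1.574, 0.002, -2.341]
ft_force: [0.5, -0.1, -0.2]
opening: 0.998
```

>>> {"api": "apply_moves", "payload": {
  "increments": [
    [[-0.25, 0, 0.5], [0, 1.0, 0], 9.5],
    [[0, 0, 0], [0, 0, 0], 3],
    [[0, 0, 0], [0, 0, 0], 3],
    [[0, 0, 0], [0, 0, 0], 3],
    [[0, 0, 0], [0, 0, 0], 3]
  ]
}}

```text
t: 12.32
eef_pos: [450.8, 226.6, 8.6]
tcp_rot: [-1.573, 0.003, -2.357]
ft_force: [0.4, 0.8, -0.4]
opening: 0.635
```

>>> {"api": "apply_moves", "payload": {
  "increments": [
    [[0, 0, 0], [0, 0, 0], 3],
    [[0, 0, 0], [0, 0, 0], 3],
    [[0, 0, 0], [0, 0, 0], 3],
    [[0, 0, 0], [0, 0, 0], 3],
    [[0, 0, 0], [0, 0, 0], 3]
  ]
}}

```text
t: 12.95
eef_pos: [450.7, 226.6, 8.7]
tcp_rot: [-1.573, 0.003, -2.357]
ft_force: [-0.0, -0.4, -0.2]
opening: 0.482
```

```bash
python3 - <<'E'
from h import *
s=show()
c=read_camera('side')
for d in nets.mark_of(c,'jar')[:3]: print(round(d['confidence'],2),pix(c,d['point']),cam2w(c,d['point'],s).round(0))
p=s['eef_pos']
plan([((p[0],p[1],140),down(s['tcp_rot'][2]),4),((445,340,150),down(-1.72),5)],3)
E
```

```text
t 12.95 pos [450.7 226.6   8.7] rot [-1.573  0.003 -2.357] F [-0.  -0.4 -0.2] op 45.8 j [0.33 0.59 2.02 0.01 0.53 1.11]
0.75 [339. 174.] [379. 633.   3.]
0.62 [243. 237.] [202. 350.  -3.]
0.59 [282. 275.] [345. 273.   3.]
[[[-0.01, -3.28, -0.01], [0.0, 0.0, -0.1], 3], [[-0.01, -3.28, -0.01], [0.0, 0.0, -0.1], 3], [[0.0, -3.28, 0.0], [0.0, 0.0, -0.1], 3], [[0.0, -3.28, 0.0], [0.0, 0.0, -0.1], 3], [[-1.52, -0.2, -1.69], [0.0, -7.3, 0.0], 3]]
[[[-1.72, -0.2, -1.48], [0.0, -7.3, 0.0], 3], [[-1.9, -0.2, -1.25], [0.0, -7.3, 0.0], 3], [[-2.04, -0.2, -1.0], [0.0, -7.3, 0.0], 3], [[-2.15, -0.2, -0.73], [0.0, -7.3, 0.0], 3]]
```

>>> {"api": "apply_moves", "payload": {
  "increments": [
    [[0, -2.0, 0], [0, 0, 0], 3],
    [[0, -4.0, 0], [0, 0, 0], 3],
    [[0, -4.0, 0], [0, 0, 0], 3],
    [[0, -2.5, 0], [0, 0, 0], 3],
    [[-1.5, -0.2, -1.7], [0, -7.3, 0], 3]
  ]
}}

```text
t: 13.68
eef_pos: [448.2, 247.8, 138.3]
tcp_rot: [-1.575, -0.0, -2.229]
ft_force: [0.3, 0.4, -2.6]
opening: 0.481
```

>>> {"api": "apply_moves", "payload": {
  "increments": [
    [[-1.7, 0, -1.5], [0, -7.3, 0], 3],
    [[-1.9, 0, -1.2], [0, -7.3, 0], 3],
    [[-2.0, 0, -1.0], [0, -7.3, 0], 3],
    [[-2.0, 0, -0.7], [0, -7.0, 0], 3],
    [[0, 0, 0], [0, 0, 0], 3]
  ]
}}

```text
t: 14.3
eef_pos: [441.5, 339.1, 137.6]
tcp_rot: [-1.576, 0.0, -1.707]
ft_force: [1.4, -0.3, -2.3]
opening: 0.484
```

```bash
python3 - <<'E'
from h import *
import time
c=read_camera('wrist'); s=show()
for n in ('pin_root','stand'):
  for d in nets.mark_of(c,n)[:1]: print(n,round(d['confidence'],2),pix(c,d['point']),cam2w(c,d['point'],s).round(0))
save(c,'p1.png',(200,0,460,340),1.75)
for z in (0,8,75,96): print(z,pix(c,(np.linalg.inv(np.array(c['mount']))@np.r_[R.from_euler('xyz',s['tcp_rot']).inv().apply(np.array([465,459,z])-s['eef_pos']),1])[:3]))
np.save('p1.npy',c['img'])
E
```

```text
t 14.35 pos [441.5 338.4 137.6] rot [-1.576  0.    -1.709] F [-0.3  0.9 -2.7] op 45.7 j [0.53 0.45 1.78 0.   0.91 0.67]
pin_root 0.58 [340.  45.] [470. 460.  75.]
stand 0.59 [326.  62.] [462. 463.  -0.]
0 [330.  68.]
8 [330.  66.]
75 [332.  48.]
96 [333.  40.]
```

View pics/p1.png

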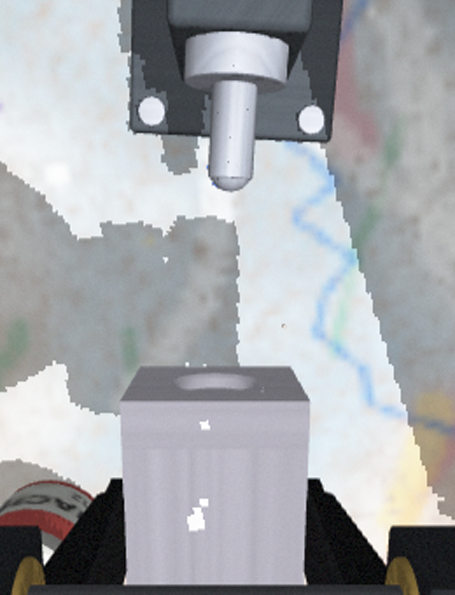

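```bash
python3 - <<'E'
from h import *
c=read_camera('wrist'); s=show()
U=lambda x,y:(x/1.75+200,y/1.75)
r=lambda x,y,z: ray(c,*U(x,y),z,s)
a,b=r(228.5,175,75),r(235,95,75); print('pin',a.round(1),b.round(1),np.degrees(np.arctan2(*(b-a)[[1,0]])))
t=r(229,190,75);print('tip',t.round(1))
for z,p,q in ((8,(131,131),(332,141)),(10,(151,110),(312,118))):
    a,b=r(*p,z),r(*q,z); print(z,a.round(1),b.round(1),'mid',((a+b)/2).round(1),np.linalg.norm(b-a).round(1),'normal yaw',np.degrees(np.arctan2(*(b-a)[[1,0]]))+90)
zt=s['eef_pos'][2]+14.3+23
a,b=r(120,402,zt),r(308,400,zt); Q=R.from_euler('xyz',s['tcp_rot']).inv()
print('spacer front top edge in tool', Q.apply(a-s['eef_pos']).round(1),Q.apply(b-s['eef_pos']).round(1),np.linalg.norm(b-a))
a,b=r(121,402,zt),r(127,575,zt);cc,d=r(308,400,zt),r(304,575,zt)
for p in (a,b,cc,d): print(Q.apply(p-s['eef_pos']).round(1))
E
```

```text
t 14.5 pos [441.9 337.6 138. ] rot [-1.575  0.    -1.711] F [-0.3  0.5 -2.2] op 45.8 j [0.53 0.45 1.78 0.   0.91 0.67]
pin [460.9 428.7  75. ] [466.7 454.6  75. ] 77.34655348795691
tip [460.4 423.6  75. ]
8 [422.1 458.2   8. ] [510.2 441.5   8. ] mid [466.2 449.8   8. ] 89.7 normal yaw 79.269964707044
10 [432.5 465.1  10. ] [502.1 451.9  10. ] mid [467.3 458.5  10. ] 70.8 normal yaw 79.28685426390652
spacer front top edge in tool [-33.3 -37.2 -21.5] [-33.8 -37.4  23.8] 45.32179905859747
[-33.3 -37.2 -21.3]
[ 12.8 -37.2 -21.4]
[-33.8 -37.4  23.8]
[ 12.7 -37.4  24.4]
```

```bash
cat >> h.py <<'E'
root=np.array([467.1,457.8,75]); u=np.array([np.cos(np.radians(79.3)),np.sin(np.radians(79.3)),0]); YP=np.radians(79.3)
def tcp_for(cen,rot,off=(1.5,-14.3,1.2)): return np.array(cen)-rot.apply(off)
def rel(s,off=(1.5,-14.3,1.2)):
    q=R.from_euler('xyz',s['tcp_rot']); d=np.array(s['eef_pos'])+q.apply(off)-root; v=np.cross([0,0,1],u)
    return np.round([d@u,d@v,d[2]],1)
E
python3 - <<'E'
from h import *
s=show(); print(rel(s)); q=down(YP-np.pi)
plan([(tcp_for(root-85*u,q),q,5)],3)
E
```

```text
t 14.5 pos [441.9 337.6 138. ] rot [-1.575  0.    -1.711] F [-0.3  0.5 -2.2] op 45.8 j [0.53 0.45 1.78 0.   0.91 0.67]
[-124.2    1.1   77.3]
[[[-0.78, 1.55, 0.07], [0.1, 0.5, 0.0], 3], [[-0.78, 1.55, 0.06], [0.1, 0.5, 0.0], 3], [[-0.78, 1.55, 0.05], [0.1, 0.5, 0.0], 3], [[-0.78, 1.55, 0.04], [0.1, 0.5, 0.0], 3], [[-0.78, 1.55, 0.03], [0.1, 0.5, 0.0], 3]]
```

>>> {"api": "apply_moves", "payload": {
  "increments": [
    [[-0.9, 1.8, 0.1], [0.1, 0.6, 0], 3],
    [[-0.9, 1.8, 0.1], [0.1, 0.6, 0], 3],
    [[-0.9, 1.8, 0], [0, 0.6, 0], 3],
    [[-0.9, 1.6, 0], [0, 0.6, 0], 3],
    [[0, 0, 0], [0, 0, 0], 3]
  ]
}}

```text
t: 15.12
eef_pos: [449.8, 374.2, 61.4]
tcp_rot: [-1.573, -0.001, -1.759]
ft_force: [-0.5, 0.4, -3.5]
opening: 0.48
```

```bash
python3 - <<'E'
from h import *
c=read_camera('wrist'); s=show(); print(rel(s)); q=down(YP-np.pi)
save(c,'p2.png',(200,60,460,340),1.75)
plan([(tcp_for(root-72*u,q),q,2)],3)
E
```

```text
t 15.18 pos [449.9 374.1  62.1] rot [-1.573e+00 -1.000e-03 -1.759e+00] F [ 0.1 -0.2 -1.6] op 46.0 j [0.58 0.59 1.78 0.   0.78 0.77]
[-86.9   0.1   1.4]
[[[-0.75, 0.07, 0.0], [0.1, 0.0, 0.0], 3], [[-0.75, 0.07, 0.01], [0.1, 0.0, 0.0], 3]]
```

View pics/p2.png

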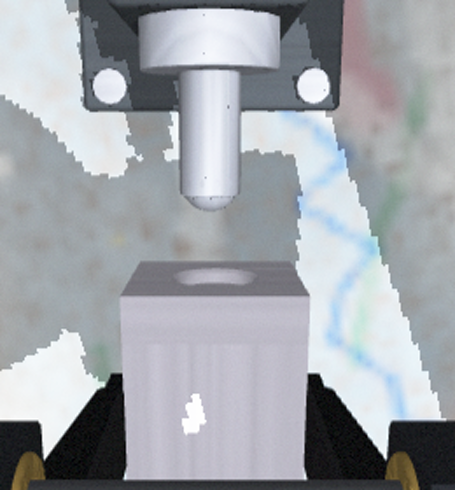

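>>> {"api": "apply_moves", "payload": {
  "increments": [
    [[-0.7, 0.1, -0.1], [0, 0, 0], 3],
    [[-0.7, 0.1, 0], [0, 0, 0], 3],
    [[-0.4, 0, 0], [0, 0, 0], 3],
    [[-0.4, 0, 0], [0, 0, 0], 3],
    [[-0.4, 0, 0], [0, 0, 0], 3]
  ]
}}

```text
t: 15.8
eef_pos: [453.6, 396.9, 61.9]
tcp_rot: [-1.573, -0.009, -1.757]
ft_force: [-0.1, -36.5, 13.1]
opening: 0.48
```

```bash
python3 - <<'E'
from h import *
s=show(); print(rel(s))
E
```

```text
t 15.8 pos [453.6 396.9  61.9] rot [-1.573 -0.009 -1.757] F [ -0.1 -36.5  13.1] op 45.6 j [ 0.61  0.61  1.73 -0.01  0.81  0.8 ]
[-63.7   0.7   1.2]
```

It stalled with the centre at -63.7 mm from the shoulder (36 N), where a 4 mm dimple would stop it, so the deep hole is at the other end (tool +x). Backing off and spinning half a turn.

>>> {"api": "apply_moves", "payload": {
  "increments": [
    [[1, 0, 0], [0, 0, 0], 3],
    [[2, 0, 0], [0, 0, 0], 3],
    [[2, 0, 0], [0, 0, 0], 3],
    [[0, 0, 0], [0, -6, 0], 3],
    [[0, 0, 0], [0, -10, 0], 3]
  ]
}}

```text
t: 16.42
eef_pos: [444.4, 345.9, 63.3]
tcp_rot: [-1.574, -0.007, -1.472]
ft_force: [-0.3, 0.5, -2.8]
opening: 0.48
```

>>> {"api": "apply_moves", "payload": {
  "increments": [
    [[0, 0, 0], [0, -10, 0], 3],
    [[0, 0, 0], [0, -10, 0], 3],
    [[0, 0, 0], [0, -10, 0], 3],
    [[0, 0, 0], [0, -10, 0], 3],
    [[0, 0, 0], [0, -10, 0], 3]
  ]
}}

```text
t: 17.05
eef_pos: [444.7, 346.0, 64.4]
tcp_rot: [-1.575, -0.002, -0.57]
ft_force: [-0.0, -0.7, -2.3]
opening: 0.48
```

>>> {"api": "apply_moves", "payload": {
  "increments": [
    [[0, 0, 0], [0, -10, 0], 3],
    [[0, 0, 0], [0, -10, 0], 3],
    [[0, 0, 0], [0, -10, 0], 3],
    [[0, 0, 0], [0, -10, 0], 3],
    [[0, 0, 0], [0, -10, 0], 3]
  ]
}}

```text
t: 17.68
eef_pos: [445.1, 346.2, 65.4]
tcp_rot: [-1.574, -0.001, 0.331]
ft_force: [-0.6, -0.5, -3.0]
opening: 0.48
```

```bash
python3 - <<'E'
from h import *
s=show(); print(rel(s)); q=down(YP)
plan([(tcp_for(root-90*u,q,(0,-14.3,0)),q,7)],3)
E
```

```text
t 17.68 pos [445.1 346.2  65.4] rot [-1.574e+00 -1.000e-03  3.310e-01] F [-0.6 -0.5 -3. ] op 45.6 j [ 0.55  0.56  1.83 -0.    0.75 -1.35]
[-111.9    0.2    4.7]
[[[0.18, 0.07, 0.29], [0.0, -8.6, 0.0], 3], [[0.22, 0.07, 0.26], [0.0, -8.6, 0.0], 3], [[0.26, 0.07, 0.22], [0.0, -8.6, 0.0], 3], [[0.29, 0.07, 0.18], [0.0, -8.6, 0.0], 3], [[0.31, 0.07, 0.14], [0.0, -8.6, 0.0], 3]]
[[[0.33, 0.07, 0.09], [0.0, -8.6, 0.0], 3], [[0.34, 0.07, 0.04], [0.0, -8.6, 0.0], 3]]
```

>>> {"api": "apply_moves", "payload": {
  "increments": [
    [[0.2, 0.1, 0.2], [0, -9, 0], 3],
    [[0.2, 0.1, 0.2], [0, -9, 0], 3],
    [[0.3, 0.1, 0.2], [0, -9, 0], 3],
    [[0.3, 0.1, 0.1], [0, -9, 0], 3],
    [[0.3, 0.1, 0.1], [0, -9, 0], 3]
  ]
}}

```text
t: 18.3
eef_pos: [450.9, 361.3, 61.2]
tcp_rot: [-1.574, -0.001, 1.143]
ft_force: [0.5, 0.3, -2.0]
opening: 0.477
```

>>> {"api": "apply_moves", "payload": {
  "increments": [
    [[0.3, 0.1, 0.1], [0, -9, 0], 3],
    [[0.3, 0.1, 0], [0, -6, 0], 3],
    [[0, 0, 0], [0, 0, 0], 3],
    [[0, 0, 0], [0, 0, 0], 3],
    [[0, 0, 0], [0, 0, 0], 3]
  ]
}}

```text
t: 18.92
eef_pos: [452.2, 367.7, 59.8]
tcp_rot: [-1.576, -0.002, 1.41]
ft_force: [0.7, 0.3, -2.3]
opening: 0.481
```

```bash
python3 - <<'E'
from h import *
c=read_camera('wrist'); s=show(); print(rel(s,(0,-14.3,0)),c['cx'],c['cy']); q=down(YP)
save(c,'q1.png')
plan([(tcp_for(root-90*u,q,(0,-14.3,0)),q,1)],3)
E
```

```text
t 18.98 pos [452.2 367.7  59.8] rot [-1.576 -0.002  1.41 ] F [ 0.8 -0.3 -3. ] op 45.3 j [ 0.57  0.59  1.79 -0.    0.76 -2.41]
[-91.4  -2.   -0.9] 322.5112061579326 239.69735860046904
[[[0.14, -0.09, 0.2], [0.3, 1.5, 0.1], 3]]
```

View pics/q1.png

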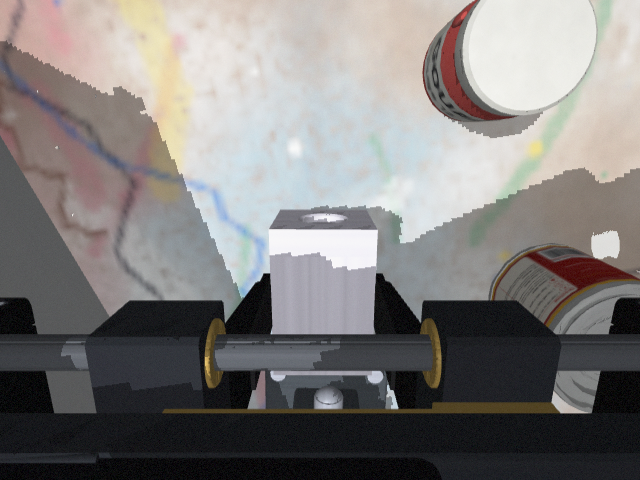

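>>> {"api": "apply_moves", "payload": {
  "increments": [
    [[0.2, -0.1, 0.2], [0.2, 0.8, 0], 3],
    [[0.2, 0, 0.2], [0.1, 0.7, 0], 3],
    [[0.3, 0, 0], [0, 0, 0], 3],
    [[0, 0, 0], [0, 0, 0], 3],
    [[0, 0, 0], [0, 0, 0], 3]
  ]
}}

```text
t: 19.6
eef_pos: [449.2, 375.8, 60.9]
tcp_rot: [-1.57, -0.002, 1.381]
ft_force: [0.0, 0.6, -2.5]
opening: 0.481
```

```bash
python3 - <<'E'
from h import *
s=show(); print(rel(s,(0,-14.3,0)))
E
```

```text
t 19.6 pos [449.2 375.8  60.9] rot [-1.57  -0.002  1.381] F [ 0.   0.6 -2.5] op 45.7 j [ 0.58  0.59  1.78  0.    0.77 -2.37]
[-83.9   2.3   0.2]
```

>>> {"api": "apply_moves", "payload": {
  "increments": [
    [[0.7, 0, -0.04], [0, 0, 0], 3],
    [[0.7, 0, 0], [0, 0, 0], 3],
    [[0.5, 0, 0], [0, 0, 0], 3],
    [[0.5, 0, 0], [0, 0, 0], 3],
    [[0.5, 0, 0], [0, 0, 0], 3]
  ]
}}

```text
t: 20.23
eef_pos: [455.6, 406.2, 60.9]
tcp_rot: [-1.57, -0.002, 1.381]
ft_force: [-0.3, 0.7, -2.0]
opening: 0.48
```

```bash
python3 - <<'E'
from h import *
s=show(); print(rel(s,(0,-14.3,0)),s['moment'].round(2))
E
```

```text
t 20.23 pos [455.6 406.2  60.9] rot [-1.57  -0.002  1.381] F [-0.3  0.7 -2. ] op 45.6 j [ 0.62  0.62  1.72  0.    0.81 -2.33]
[-52.9   1.7   0.2] [0.08 0.08 0.01]
```

The deep end slides on without force. Continuing to the shoulder.

>>> {"api": "apply_moves", "payload": {
  "increments": [
    [[0.5, 0, 0], [0, 0, 0], 3],
    [[0.4, 0, 0], [0, 0, 0], 3],
    [[0.4, 0, 0], [0, 0, 0], 3],
    [[0.3, 0, 0], [0, 0, 0], 3],
    [[0.3, 0, 0], [0, 0, 0], 3]
  ]
}}

```text
t: 20.85
eef_pos: [459.3, 425.9, 60.9]
tcp_rot: [-1.57, -0.001, 1.381]
ft_force: [0.2, -16.2, 4.4]
opening: 0.483
```

>>> {"api": "apply_moves", "payload": {
  "increments": [
    [[0.1, 0, 0], [0, 0, 0], 3],
    [[0, 0, 0], [0, 0, 0], 3],
    [[0, 0, 0], [0, 0, 0], 3],
    [[0, 0, 0], [0, 0, 0], 3],
    [[0, 0, 0], [0, 0, 0], 3]
  ]
}}

```text
t: 21.48
eef_pos: [459.2, 425.6, 60.8]
tcp_rot: [-1.569, 0.002, 1.382]
ft_force: [-0.7, -0.7, -0.8]
opening: 0.48
```

```bash
python3 - <<'E'
from h import *
s=show(); print(rel(s,(0,-14.3,0)),s['moment'].round(2))
c=read_camera('side'); save(c,'s2.png',(290,170,410,290),5)
for d in nets.mark_of(c,'jar')[:3]: print(round(d['confidence'],2),pix(c,d['point']),cam2w(c,d['point'],s).round(0))
E
```

```text
t 21.48 pos [459.2 425.6  60.8] rot [-1.569  0.002  1.382] F [-0.7 -0.7 -0.8] op 45.6 j [ 0.64  0.64  1.67  0.    0.84 -2.31]
[-33.1   1.8   0.1] [-0.16  0.14  0.07]
0.97 [282. 276.] [344. 271.  -2.]
0.86 [244. 235.] [203. 352.   1.]
```

View pics/s2.png

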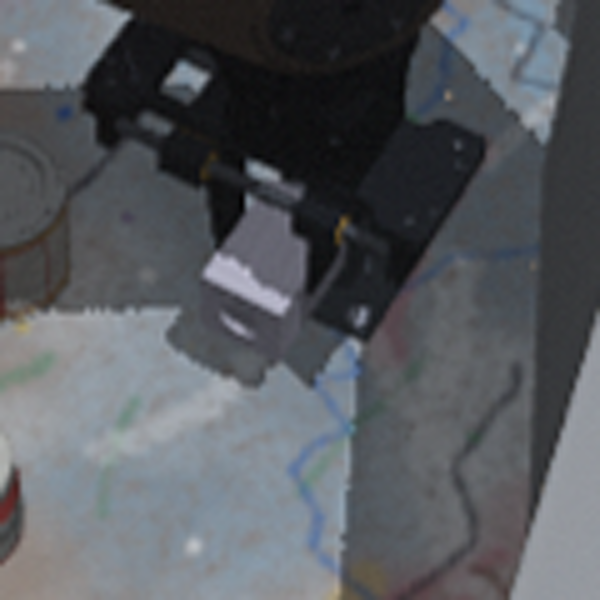

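Backing off the pin; meanwhile fitting a planar arm model so that the final tool-horizontal pose is known to be reachable.

>>> {"api": "apply_moves", "payload": {
  "increments": [
    [[-1.0, 0, 0], [0, 0, 0], 3],
    [[-2.5, 0, 0], [0, 0, 0], 3],
    [[-3.0, 0, 0], [0, 0, 0], 3],
    [[-2.5, -2, 0], [0, 4, 0], 3],
    [[-1, -4, 0], [0, 9, 0], 3]
  ]
}}

```text
t: 22.2
eef_pos: [437.2, 322.9, 119.5]
tcp_rot: [-1.566, 0.006, 1.15]
ft_force: [0.2, 0.8, -1.9]
opening: 0.482
```

```bash
python3 - <<'E'
from h import *
from scipy.optimize import least_squares
s=show()
D=[(1.099,.4916,1.5595,1.0917,223.4,583.4,186.4),(.51,.32,1.69,1.13,437.2,321.1,238),(.52,.39,2.13,.61,343.1,272.2,79.7),(.33,.59,2.02,.53,450.7,226.6,8.7),(.64,.64,1.67,.84,459.2,425.6,60.8),(.57,.54,1.76,.83,456.1,368.3,92.4)]
j=s['joints'];D.append((j[0],j[1],j[2],j[4],*s['eef_pos']))
def fk(p,a,b,c):
    r0,z0,A,B,e=p; C=np.array([np.sin(a+b+c),np.cos(a+b+c)])
    return r0+A*np.sin(a)+B*np.sin(a+b)+e*np.cos(a+b), z0+A*np.cos(a)+B*np.cos(a+b)-e*np.sin(a+b)
def res(p):
    o=[]
    for J,a,b,c,x,y,z in D:
        r,zz=fk(p,a,b,c); R_=x*np.cos(J)+y*np.sin(J); o+=[r-R_,zz-z]
    return o+[1e-3*p[4]]
f_=least_squares(res,[0,0,600,500,0]); print(f_.x.round(0),np.round(f_.fun,0))
print([(round(-x*np.sin(J)+y*np.cos(J))) for J,a,b,c,x,y,z in D])
p=f_.x
# horizontal: j2+j3+j5=pi/2 ; wrist in-plane pos (z relative: z0 includes -C)
for a in (-.8,-.5,-.2,.1,.3):
    for b in (.8,1.1,1.4,1.7,2.0):
        c=np.pi/2-a-b
        if c>.1: print(a,b,round(c,2),np.round(fk(p,a,b,c)))
E
```

```text
t 22.2 pos [437.2 322.9 119.5] rot [-1.566  0.006  1.15 ] F [ 0.2  0.8 -1.9] op 45.8 j [ 0.51  0.46  1.83  0.    0.86 -2.21]
[  9. -98. 570. 404.  36.] [-1. -1.  1.  0. -1. -0.  0.  0.  1. -1. -3.  2.  3. -1.  0.]
[66, 67, 66, 68, 67, 64, 66]
-0.8 0.8 1.57 [-364.  703.]
-0.8 1.1 1.27 [-246.  674.]
-0.8 1.4 0.97 [-142.  612.]
-0.8 1.7 0.67 [-61. 522.]
-0.8 2.0 0.37 [-10. 412.]
-0.5 0.8 1.27 [-110.  777.]
-0.5 1.1 0.97 [ -6. 715.]
-0.5 1.4 0.67 [ 75. 625.]
-0.5 1.7 0.37 [125. 515.]
-0.2 0.8 0.97 [154. 774.]
-0.2 1.1 0.67 [235. 683.]
-0.2 1.4 0.37 [285. 573.]
0.1 0.8 0.67 [405. 692.]
0.1 1.1 0.37 [456. 582.]
0.3 0.8 0.47 [554. 598.]
0.3 1.1 0.17 [582. 480.]
```

>>> {"api": "apply_moves", "payload": {
  "increments": [
    [[0, -5, 0], [0, 7.3, 0], 3],
    [[0, -5.5, 0], [0, 7.3, 0], 3],
    [[0, -5.5, 0], [0, 7.3, 0], 3],
    [[0, -5.5, 0], [0, 7.3, 0], 3],
    [[0, -5.5, 0], [0, 7.3, 0], 3]
  ]
}}

```text
t: 22.82
eef_pos: [436.6, 319.7, 397.2]
tcp_rot: [-1.57, 0.01, 0.489]
ft_force: [1.8, 0.2, -2.8]
opening: 0.476
```

```bash
cat >> h.py <<'E'
def outw(yaw,th): return down(yaw)*R.from_rotvec([0,0,-np.radians(th)])
E
python3 - <<'E'
from h import *
s=show(); p=s['eef_pos']; y=s['joints'][0]
plan([((p[0],p[1],p[2]+150),outw(y,45),5)],3)
E
```

```text
t 22.82 pos [436.6 319.7 397.2] rot [-1.57   0.01   0.489] F [ 1.8  0.2 -2.8] op 45.2 j [ 0.51  0.23  1.41  0.    1.51 -1.55]
[[[-0.03, -3.0, 0.0], [0.1, -0.2, -9.1], 3], [[0.45, -2.97, 0.01], [0.1, -0.2, -9.1], 3], [[0.91, -2.86, 0.01], [0.1, -0.2, -9.1], 3], [[1.35, -2.68, 0.01], [0.1, -0.2, -9.1], 3], [[1.76, -2.43, 0.0], [0.1, -0.2, -9.1], 3]]
```

>>> {"api": "apply_moves", "payload": {
  "increments": [
    [[0, -3, 0], [0, 0, -9], 3],
    [[0.5, -3, 0], [0, 0, -9], 3],
    [[0.9, -2.9, 0], [0, 0, -9], 3],
    [[1.4, -2.7, 0], [0, 0, -9], 3],
    [[1.8, -2.4, 0], [0, 0, -9], 3]
  ]
}}

```text
t: 23.45
eef_pos: [436.3, 317.5, 555.2]
tcp_rot: [-1.57, -0.802, 0.485]
ft_force: [-0.8, 0.3, -2.6]
opening: 0.48
```

```bash
python3 - <<'E'
from h import *
s=show(); p=np.array(s['eef_pos']); j=s['joints']; a,b,c=j[1],j[2],j[4]; T=a+b+c
r0,z0,A,B,e=9,-98,570,404,36
wr=r0+A*np.sin(a)+B*np.sin(a+b)+e*np.cos(a+b); wz=z0+A*np.cos(a)+B*np.cos(a+b)-e*np.sin(a+b)
r=p[0]*np.cos(j[0])+p[1]*np.sin(j[0]); print('tilt',np.degrees(np.pi-T),'C from r',(r-wr)/np.sin(T),'from z',(p[2]-wz)/(1+np.cos(T)))
y=j[0]; plan([((p[0],p[1],p[2]+200),outw(y,90),5)],3)
E
```

```text
t 23.45 pos [436.3 317.5 555.2] rot [-1.57  -0.802  0.485] F [-0.8  0.3 -2.6] op 45.6 j [ 0.52 -0.16  1.65 -0.03  0.84 -1.52]
tilt 45.930352111938106 C from r 293.80637775159704 from z 316.9197036360849
[[[2.88, -2.78, 0.0], [0.4, -0.2, -8.8], 3], [[3.27, -2.31, 0.01], [0.4, -0.2, -8.8], 3], [[3.58, -1.78, 0.01], [0.4, -0.2, -8.8], 3], [[3.81, -1.21, 0.01], [0.4, -0.2, -8.8], 3], [[3.95, -0.61, 0.01], [0.4, -0.2, -8.8], 3]]
```

>>> {"api": "apply_moves", "payload": {
  "increments": [
    [[4.0, -3.8, 0], [0.4, 0, -8.8], 3],
    [[4.5, -3.2, 0], [0.4, 0, -8.8], 3],
    [[4.9, -2.4, 0], [0.4, 0, -8.8], 3],
    [[5.3, -1.6, 0], [0.4, 0, -8.8], 3],
    [[5.4, -0.8, 0], [0.4, 0, -8.8], 3]
  ]
}}

```text
t: 24.08
eef_pos: [431.2, 311.0, 836.1]
tcp_rot: [1.085, -1.546, -2.14]
ft_force: [1.0, 0.1, -1.7]
opening: 0.483
```

```bash
python3 - <<'E'
from h import *
s=show(); q=R.from_euler('xyz',s['tcp_rot']); print('tool x in world',q.apply([1,0,0]).round(3),'y',q.apply([0,1,0]).round(3))
E
```

```text
t 24.07 pos [431.2 311.  836.1] rot [ 1.085 -1.546 -2.14 ] F [ 1.   0.1 -1.7] op 45.9 j [ 0.48 -0.31  1.6   0.13  0.27 -1.69]
tool x in world [-0.013 -0.021  1.   ] y [0.87  0.493 0.022]
```

Tool x (the deep end) now points straight up. Letting it settle, then checking spacer and jar.

>>> {"api": "apply_moves", "payload": {
  "increments": [
    [[0, 0, 0], [0, 0, 0], 3],
    [[0, 0, 0], [0, 0, 0], 3],
    [[0, 0, 0], [0, 0, 0], 3],
    [[0, 0, 0], [0, 0, 0], 3],
    [[0, 0, 0], [0, 0, 0], 3]
  ]
}}

```text
t: 24.7
eef_pos: [431.2, 310.6, 830.6]
tcp_rot: [0.715, -1.556, -1.77]
ft_force: [-0.4, 0.1, -3.0]
opening: 0.484
```

```bash
python3 - <<'E'
from h import *
c=read_camera('wrist'); s=show(); q=R.from_euler('xyz',s['tcp_rot']); print(q.apply([1,0,0]).round(3),'qvel',np.abs(s['qvel']).max())
c2=read_camera('side')
for d in nets.mark_of(c2,'jar')[:3]: print(round(d['confidence'],2),pix(c2,d['point']),cam2w(c2,d['point']).round(0))
for d in nets.look_for(c2,'jar')[:3]: print('lf',round(d['confidence'],2),pix(c2,d['point']),cam2w(c2,d['point']).round(0))
cv2.imwrite('pics/f.png',np.hstack([cv2.resize(c['img'],(400,300)),cv2.resize(c2['img'],(400,300))])[...,::-1])
E
```

```text
t 24.75 pos [431.2 310.6 830.6] rot [ 0.717 -1.556 -1.772] F [-0.9  0.1 -1.5] op 45.7 j [ 0.48 -0.31  1.6   0.13  0.27 -1.68]
[-0.003 -0.014  1.   ] qvel 0.003254479905363201
0.78 [337. 173.] [372. 634.   3.]
0.73 [244. 236.] [204. 350.   0.]
0.72 [282. 275.] [344. 274.  -1.]
lf 0.88 [240. 227.] [212. 334.  70.]
lf 0.58 [338. 164.] [380. 614.  68.]
lf 0.27 [363. 360.] [606. 111.  54.]
```

View pics/f.png

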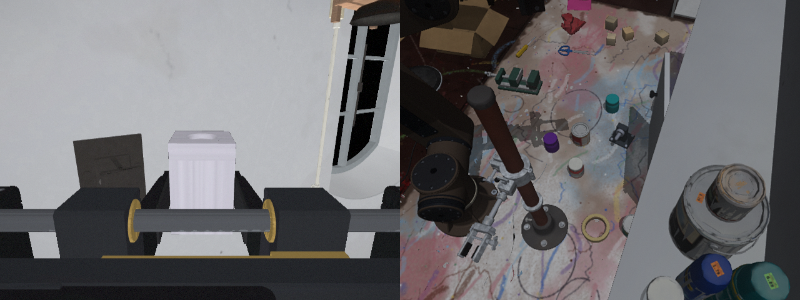

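The wrist view shows the spacer held square; the dimple end is the visible one, facing the camera below. The side view shows the jar upright at (575,168) in the composite and the tins and tape in place. Handing in.

```bash
python3 -c "
from h import *
print(env.job_done()); show()"
```

```text
the job is handed in; nothing more can be done
None
the job is handed in; nothing more can be done
```

The job is handed in, at about 25 s of the 72 s allowed. `env.job_done()` gives no verdict, so what follows rests on my own checks.

- **Jar:** the pale-lidded jar now stands upright and released at about (345, 273) mm, roughly 22 cm from the pin's shoulder. My first grasp lifted off before the fingers had closed; the jar stayed upright and the second grasp held.
- **Finding the deep hole:** the first end stalled at 36 N after only a few millimetres on the pin, so that is the dimple. After half a turn the other end slid on without force until it met the shoulder at about 16 N. I held it there for 0.6 s.
- **Final pose:** the spacer is gripped (opening 45.7 mm) with the deep end up, within about 1° by the tool's orientation. It is at about z = 0.83 m, and joint speeds were near zero. The last wrist picture shows it square in the fingers.
- **Bystanders:** the tins and the tape roll look untouched in the last side picture. I did not measure them again.

**Disagreement:** with the spacer against the shoulder, my camera-based position read -32 to -33 mm along the pin instead of -35. The first stall was off by about the same amount in the same direction. I take this as a 2 to 3 mm error in my estimate of the shoulder position, not as a bad seating.

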